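Dry-fit the branch slices in the board blanks before the resin pour

TASK

Dry-fit the three round branch slices for the resin pour: set each one flat on the floor of the round pocket that fits it, the small slice in the small pocket, the medium in the medium, the large in the large. Set them down, do not drop them, and leave the square and oblong offcuts and the tape roll where they lie.

Things in the scene. Friction and masses are not known exactly. Their poses are not given: they have to be found in the camera images.
- slice_small: the small round branch slice: loose disc of wood, 28 mm in diameter, 34 mm thick, dark bark round the side, pale end grain on top, lying flat on the bench. Origin: centre of its underside; z up. Weight 12 to 80 g
- slice_medium: the medium round branch slice: loose disc of wood, 44 mm in diameter, 34 mm thick, dark bark round the side, pale end grain on top, lying flat on the bench. Origin: centre of its underside; z up. Weight 12 to 80 g
- slice_large: the large round branch slice: loose disc of wood, 60 mm in diameter, 34 mm thick, dark bark round the side, pale end grain on top, lying flat on the bench. Origin: centre of its underside; z up. Weight 12 to 80 g
- blank_small: round pale board blank, 150 mm in diameter, 20 mm thick, fastened to the bench, with one round pocket 42 mm across in its middle, 7 mm deep (pocket floor 13 mm above the bench), and a short blue-green resin band near its edge; it takes the small slice (28 mm), with 7 mm of gap all round when centred. Origin: centre of its underside, straight below the centre of the pocket; z up
- blank_medium: round pale board blank, 150 mm in diameter, 20 mm thick, fastened to the bench, with one round pocket 58 mm across in its middle, 7 mm deep (pocket floor 13 mm above the bench), and a short blue-green resin band near its edge; it takes the medium slice (44 mm), with 7 mm of gap all round when centred. Origin: centre of its underside, straight below the centre of the pocket; z up
- blank_large: round pale board blank, 150 mm in diameter, 20 mm thick, fastened to the bench, with one round pocket 74 mm across in its middle, 7 mm deep (pocket floor 13 mm above the bench), and a short blue-green resin band near its edge; it takes the large slice (60 mm), with 7 mm of gap all round when centred. Origin: centre of its underside, straight below the centre of the pocket; z up
- offcut_square: square wood offcut, 46 x 46 mm, 30 mm high, loose; not to be moved. Origin: centre of its underside
- offcut_long: oblong wood offcut, 75 (along its x) x 30 mm, 28 mm high, dark bark along one long side, loose; not to be moved. Origin: centre of its underside
- tape_roll: roll of paper tape lying flat, 80 mm outside and 60 mm inside diameter, 24 mm high, loose; not to be moved. Origin: centre of its underside
There are look-alikes about, which are no part of the job. What is shaped like the slice_small but purple or turquoise is not meant. Leave any orange or yellow look-alike of the slice_large alone.

How it is judged:
By the outcome, as a careful person would: the job done as asked, in the order asked, and still so for the second after the job is handed in, with the robot touching nothing.
It also fails if it takes over 96 s, if anything falls off the work surface, if the arm or the gripper's body presses on something with over 40 N, if the wrist force passes 120 N, or if a joint passes its speed limit or range.

ROBOT

A 6-joint arm with a two-finger parallel gripper is mounted at the origin on the work surface. World frame = base frame: x ahead of the robot, y to its left, z up, the work surface at z = 0. Lengths are in m, angles in rad, forces in N, time in s.
With the tool pointing down it reaches from about 0.35 to 0.975 m from the base axis. Payload 4.9 kg.
Tool frame: the origin (TCP) lies on the mounting face of the last link; the fingertips stand 173 mm ahead of it and the grasp point (between the pads) lies ctrl.pinch_z ahead of it (ctrl.pinch_z is the distance from the TCP to the grasp point, in m); z points along the fingers, y is the line along which they close (so a half turn about z gives the same grasp; the last joint's range is limited). The gripper opens to 85 mm and grips with 20 to 120 N. Pads are 22 mm wide; open, the fingers measure 114 mm over their backs; the gripper's body (76 mm by 85 mm) begins 54 mm behind the grasp point. The pads swing forward as they close: fully open they stand 13 mm farther back than shut.
Start: joints at [-1.3, 0.053, 1.613, -0, 1.476, -0.119], TCP at [0.237, -0.578, 0.405] pointing down, gripper open.
Joint ranges: [-3.01, 3.01], [-1.01, 2.22], [0.06, 2.58], [-1.02, 4.17], [0.09, 2.62], [-3.14, 3.14]. Speed limits (rad/s): [2.57, 2.57, 3.14, 3.14, 3.14, 3.14].

INTERFACE

Orientations are given as a rotation vector (axis times angle).
In Python, from station import telemetry, eyes, ctrl gives the robot as it stands.
- The arm moves only by the tool apply_moves, never from a script. Its argument "plan" is a list of rows, each a list of 5 numbers: the finger opening in m, from 0 to 0.0854, then the shift along the tool's x, y, z in m, then the turn about the tool's z in rad. In form: [[jaw, x, y, z, roll], ...]. A call has 1 to 12 rows; each row is the pose to reach, as a shift and turn from the pose commanded when the call began, along the tool's axes at that moment; what a row does not reach only later rows make up. A row lasts 1/12 s, in which the tool goes at most 41.7 mm and 7.16 degrees, less where a joint would pass 70% of its speed; a pose out of reach is approached as far as the arm can. A call with a gripper value outside its range is refused whole. The fingers move at their own pace and stop on an object; "newtons" is the grip in N (left out, the last holds). Time passes only in rows, so rows that repeat a pose let the fingers close. It gives the time, the measured TCP pose, the force, the opening and the grip force at its end, in the units of the state.
- telemetry.get_obs(): the state, without advancing time (a new reading comes with each control period).
- eyes.get_image(name): name is "scene" or "side" or "wrist"; returns a dict with "img" (480x640x3 uint8, blue, green, red), "range_z" (480x640 float32, m along the optical axis (not along the pixel's ray), 0 where there is no reading), "K" (3x3 intrinsics, pixels), "dist_coeffs" ([k1, k2, p1, p2, k3] as OpenCV has them; the pictures are not rectified), "pose" (4x4, takes a point from camera to world coordinates); the wrist camera has in their place "hand_eye" (4x4, takes a point from camera to tool coordinates, whose origin is the TCP and whose axes are the flange's). Camera axes: x right, y down, z forward; pixel columns grow to the right and rows downward; lengths in m; the calibration is good to about 2 mm. A picture is of the moment at which its call begins: read the wrist's pose just before it.
- ctrl.finish_job(): hands the job in; it is judged then, once.
Trained networks look in a picture, given as the dict that the camera call returned (one of the last four; its "shot" number tells which), for a name from the list of things; names that differ only in an ending like _2 or _b are one class to them, and where a whole thing is asked for, a point or a joint stands for the part that bears it (a point fixed in the world has none). Each returns a list of dicts, best first, with "confidence" (0 to 1); they miss things now and then, are a little off and sometimes report something else, mostly with a low value. They report only what shows in the picture. A call takes as long as a camera call. They do not tell look-alikes from the thing itself.
- eyes.search_frame(thing, picture): "box" ([left, top, right, bottom] in pixels, round what is visible of it).
- eyes.outline_of(thing, picture): "region" (480x640 bool, what is visible of it) and "box" ([left, top, right, bottom] in pixels, round what is visible of it).
- eyes.tip_of(thing, picture): "point" ([column, row] in pixels: a listed point, or the origin of a listed thing).
The state is a dict: "t": time; "q": joint angles; "dq": joint speeds; "effort": joint torques, N m; "tool_pos": TCP position; "tool_rot": TCP orientation; "contact_force": force on the tool from outside, world axes, zero at the start; "wrist_torque": the same for the moment, N m; "opening": finger opening in m; "grip_force": force on a finger pad.
Only numpy, scipy, OpenCV 4.12 (cv2) and the standard library are available. Lean on these libraries where they do the work, as an engineer would, in place of code of your own. Each camera call takes 0.05 s, during which the arm holds its last target. There are 200 camera calls.

## Working session

There is one attempt and no reset: what is moved stays moved. The work goes in short steps, Python scripts to look and compute and a tool call to move; the robot and the scene stay as the last step left them, time stands still between calls to the robot, and variables do not carry over. Pictures are saved under pics/ and viewed, at most 14 in all, crops included, and the job is handed in when it is done.

Besides the shell and the picture viewer there is one more tool, called after ">>>" as name(argument=value, ...) on one line, values as JSON. apply_moves: Moves the arm, as the interface text tells. Its arguments: {"type":"object","properties":{"plan":{"type":"array","items":{"type":"array","items":{"type":"number"}}},"newtons":{"type":"number"}},"required":["plan"]}

```bash
mkdir -p pics
cat > h.py <<'E'
import numpy as np, cv2
from station import telemetry, eyes, ctrl
from scipy.spatial.transform import Rotation as R
def toolT(o):
    T=np.eye(4);T[:3,:3]=R.from_rotvec(o['tool_rot']).as_matrix();T[:3,3]=o['tool_pos'];return T
def snap(n):
    o=telemetry.get_obs();p=eyes.get_image(n)
    p['W']=p['pose'] if n!='wrist' else toolT(o)@p['hand_eye'];return p
def cloud(p):
    v,u=np.mgrid[:480,:640];uv=np.stack([u,v],-1).reshape(-1,1,2).astype(np.float32)
    n=cv2.undistortPoints(uv,np.array(p['K'],float),np.array(p['dist_coeffs'],float)).reshape(480,640,2)
    z=p['range_z'];c=np.dstack([n*z[...,None],z])
    w=c@p['W'][:3,:3].T+p['W'][:3,3];w[z==0]=np.nan;return w
E
python3 - <<'E'
from h import *
print(ctrl.pinch_z,telemetry.get_obs())
for n in ['scene','side']:
    p=snap(n);cv2.imwrite(f'pics/{n}0.png',p['img']);w=cloud(p)
    print(n,p['W'].round(3).tolist())
    for t in ['slice_small','slice_medium','slice_large','blank_small','blank_medium','blank_large','offcut_square','offcut_long','tape_roll']:
        for d in eyes.outline_of(t,p)[:4]:
            q=w[d['region']];zt=np.nanpercentile(q[:,2],90);top=q[np.abs(q[:,2]-zt)<.005]
            if len(top)<5: continue
            lo,hi=np.percentile(top[:,:2],[1,99],axis=0)
            print(t,round(d['confidence'],2),np.round(d['box']),'z',zt.round(3),'c',((lo+hi)/2).round(3),'sz',(hi-lo).round(3),'col',np.median(p['img'][d['region']],0))
E
```

```text
0.1547 {'t': 0.0, 'q': array([-1.29997693e+00,  5.33350544e-02,  1.61427730e+00,  6.89133243e-07,
        1.47602485e+00, -1.19010647e-01]), 'dq': array([-0.00106793,  0.00076638,  0.00084139,  0.00078435, -0.0005876 ,
       -0.00036503]), 'effort': array([-2.14123042e-04, -3.93693602e+01, -3.70172632e+01, -2.65022763e-04,
        6.94878850e-03,  1.24062151e-05]), 'tool_pos': array([ 0.23744091, -0.57784833,  0.40348617]), 'tool_rot': array([-3.08010377e+00, -6.08078644e-01,  2.42306287e-04]), 'contact_force': array([-0.43763459,  0.3866914 , -0.39018431]), 'wrist_torque': array([ 0.02642507, -0.0033902 ,  0.01946988]), 'grip_force': 0.0, 'opening': 0.08543859723565372}
scene [[-0.774, 0.461, -0.434, 1.071], [0.634, 0.568, -0.525, 0.652], [0.004, -0.681, -0.732, 0.978], [0.0, 0.0, 0.0, 1.0]]
slice_small 0.65 [303. 188. 309. 206.] z 0.035 c [ 0.446 -0.153] sz [0.024 0.027] col [36.  45.5 69. ]
slice_small 0.65 [284. 202. 300. 222.] z 0.037 c [ 0.513 -0.137] sz [0.025 0.027] col [115.   47.   92.5]
slice_small 0.6 [314. 172. 326. 189.] z 0.035 c [ 0.379 -0.178] sz [0.025 0.025] col [
[... 1910 characters left out ...]
.57 [208. 282. 242. 322.] z 0.036 c [ 0.348 -0.061] sz [0.055 0.055] col [ 57. 137. 239.]
blank_small 0.76 [247. 126. 315. 176.] z 0.022 c [0.56  0.335] sz [0.14  0.141] col [101. 151. 192.]
blank_medium 0.98 [333. 215. 410. 274.] z 0.022 c [ 0.648 -0.001] sz [0.14  0.141] col [103. 151. 189.]
blank_large 0.97 [350. 393. 451. 480.] z 0.022 c [ 0.546 -0.386] sz [0.141 0.138] col [ 98. 148. 188.]
offcut_square 0.78 [175. 172. 201. 197.] z 0.031 c [0.339 0.267] sz [0.044 0.05 ] col [ 93. 144. 185.]
offcut_long 0.7 [230. 391. 257. 446.] z 0.03 c [ 0.331 -0.286] sz [0.05  0.072] col [111. 169. 214.]
tape_roll 0.69 [350. 162. 388. 193.] z 0.026 c [0.716 0.185] sz [0.077 0.077] col [113. 124. 134.]
```

```bash
cat >> h.py <<'E'
def go(x,y,z,yaw=None):
    """shift in tool axes from present pose to world TCP xyz; yaw = wanted world angle of tool y axis (mod pi)"""
    o=telemetry.get_obs();T=toolT(o);d=T[:3,:3].T@(np.array([x,y,z])-T[:3,3])
    cur=np.arctan2(T[1,1],T[0,1]);r=0
    if yaw is not None: r=-((yaw-cur+np.pi/2)%np.pi-np.pi/2)
    print('move',d.round(4),'roll',round(r,3),'q6',o['q'][5].round(2),'tcp',o['tool_pos'].round(4),'t',round(o['t'],2))
E
python3 - <<'E'
from h import *
B=dict(s=(.561,.338),m=(.6495,.0015),l=(.5485,-.384))
for n in ['scene','side']:
    p=snap(n);w=cloud(p)
    for k,c in B.items():
        d=np.hypot(w[...,0]-c[0],w[...,1]-c[1])
        f=w[(d<.055)&(w[...,2]<.0175)&(w[...,2]>.01)]
        e=f[:,:2]; lo,hi=np.percentile(e,[1,99],axis=0);print(n,k,len(e),((lo+hi)/2).round(3),(hi-lo).round(3))
go(.445,-.155,.30,np.pi/2)
E
```

```text
scene s 299 [0.565 0.334] [0.079 0.087]
scene m 381 [ 0.655 -0.002] [0.074 0.069]
scene l 395 [ 0.548 -0.384] [0.088 0.088]
side s 208 [0.562 0.339] [0.098 0.088]
side m 550 [0.651 0.002] [0.086 0.081]
side l 1793 [ 0.548 -0.385] [0.076 0.072]
move [ 0.3527 -0.3125  0.1047] roll 0.39 q6 -0.12 tcp [ 0.2375 -0.5781  0.4047] t 1.1
```

View pics/scene0.png

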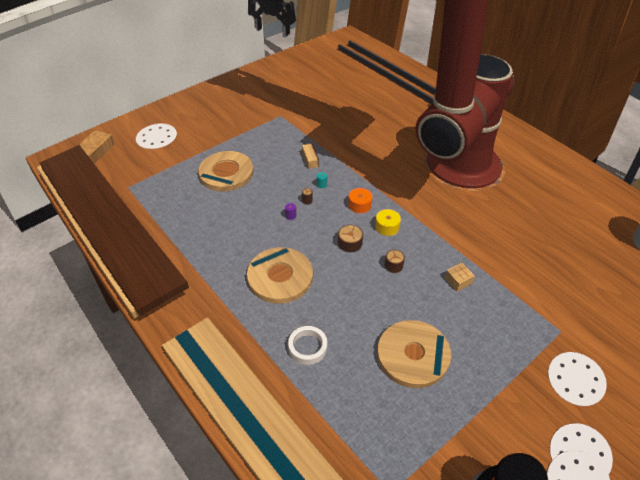

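The scene shows the natural slices at px (307,196) small, (395,261) medium and (350,238) large. The small pocket is at (414,351), the medium at (280,272) and the large at (227,169). That matches the detections. Next I move above the small slice.

>>> apply_moves(plan=[[0.085,0.353,-0.312,0.105,0.39],[0.085,0.353,-0.312,0.105,0.39],[0.085,0.353,-0.312,0.105,0.39],[0.085,0.353,-0.312,0.105,0.39],[0.085,0.353,-0.312,0.105,0.39],[0.085,0.353,-0.312,0.105,0.39],[0.085,0.353,-0.312,0.105,0.39],[0.085,0.353,-0.312,0.105,0.39],[0.085,0.353,-0.312,0.105,0.39],[0.085,0.353,-0.312,0.105,0.39],[0.085,0.353,-0.312,0.105,0.39],[0.085,0.353,-0.312,0.105,0.39]], newtons=30)

```text
t: 2.1
tool_pos: [0.446, -0.1522, 0.2988]
tool_rot: [-3.14, -0.003, 0.0]
contact_force: [0.6, -0.7, 0.3]
opening: 0.0851
grip_force: 0.0
```

```bash
cat >> h.py <<'E'
def tops(zlo,zhi,near,rad,p=None):
    """centre by min-enclosing circle of wrist-depth points in a height band"""
    p=p or snap('wrist');w=cloud(p);m=(w[...,2]>zlo)&(w[...,2]<zhi)&(np.hypot(w[...,0]-near[0],w[...,1]-near[1])<rad)
    q=w[m]
    if len(q)<10: print('few',len(q));return
    lo,hi=np.percentile(q[:,:2],[1,99],axis=0);print(len(q),'c',((lo+hi)/2).round(4),'size',(hi-lo).round(4),'z',np.median(q[:,2]).round(4))
E
python3 - <<'E'
from h import *
p=snap('wrist');cv2.imwrite('pics/w1.png',p['img'])
tops(.029,.042,(.445,-.155),.03,p)
go(.445,-.155,.183,np.pi/2)
E
```

```text
1160 c [ 0.4455 -0.1576] size [0.0259 0.0257] z 0.0331
move [-0.0014  0.0051  0.1149] roll 0.004 q6 1.08 tcp [ 0.4465 -0.1504  0.2979] t 2.15
```

View pics/w1.png

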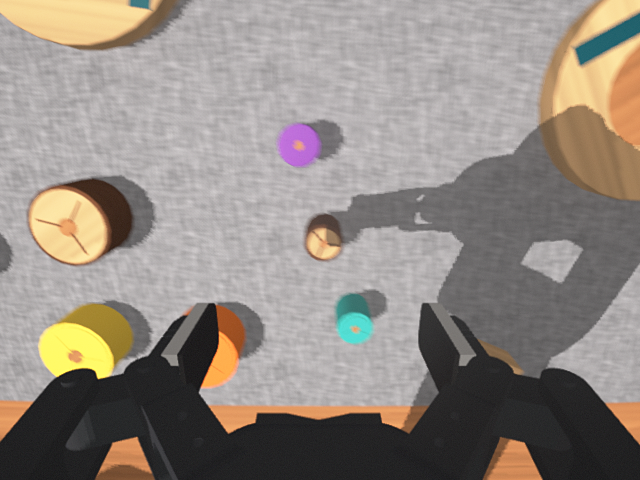

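The wrist view shows the small natural slice at (323,240), with purple (299,145) and turquoise (354,318) on either side, so the fingers will clear them. I'll check whether the arm has settled.

Run:
```python
from h import *
for i in range(4):
    print(telemetry.get_obs()['tool_pos'].round(4)); tops(.029,.042,(.445,-.155),.03)
go(.4455,-.156,.183,np.pi/2)
```

```text
[ 0.4465 -0.1504  0.2979]
1161 c [ 0.4455 -0.1576] size [0.0258 0.0258] z 0.0332
[ 0.446  -0.1523  0.2985]
1163 c [ 0.4455 -0.1574] size [0.026 0.026] z 0.0331
[ 0.4458 -0.1539  0.2992]
1160 c [ 0.4456 -0.1575] size [0.026  0.0254] z 0.0332
[ 0.4456 -0.155   0.2997]
1162 c [ 0.4455 -0.1575] size [0.026  0.0255] z 0.0331
move [-0.      0.0002  0.1171] roll -0.0 q6 1.08 tcp [ 0.4455 -0.1557  0.3001] t 2.35
```

>>> apply_moves(plan=[[0.07,0,0.0015,0.03,0],[0.07,0,0.0015,0.06,0],[0.07,0,0.0015,0.09,0],[0.07,0,0.0015,0.108,0],[0.07,0,0.0015,0.117,0],[0.07,0,0.0015,0.117,0],[0.07,0,0.0015,0.117,0],[0.02,0,0.0015,0.117,0],[0.02,0,0.0015,0.117,0],[0.02,0,0.0015,0.117,0],[0.02,0,0.0015,0.117,0],[0.02,0,0.0015,0.117,0]], newtons=30)

```text
t: 3.35
tool_pos: [0.4461, -0.1572, 0.1842]
tool_rot: [3.14, 0.0, 0.003]
contact_force: [-0.4, -0.2, 5.6]
opening: 0.0273
grip_force: 29.7
```

>>> apply_moves(plan=[[0.02,0,0,-0.02,0],[0.02,0,0,-0.05,0],[0.02,0,0,-0.08,0],[0.02,0,0,-0.1,0],[0.02,0,0,-0.1,0],[0.02,0,0,-0.1,0],[0.02,0,0,-0.1,0],[0.02,0,0,-0.1,0]])

```text
t: 4.02
tool_pos: [0.4448, -0.1565, 0.2808]
tool_rot: [-3.14, 0.0, 0.005]
contact_force: [0.1, 0.1, 0.3]
opening: 0.027
grip_force: 29.7
```

Run:
```python
from h import *
p=snap('wrist');cv2.imwrite('pics/w2.png',p['img']); print(telemetry.get_obs()['opening'])
go(.5615,.337,.283)
```

```text
0.027335786441868782
move [ 0.1166 -0.4935 -0.0018] roll 0 q6 1.07 tcp [ 0.4448 -0.1565  0.2808] t 4.07
```

View pics/w2.png

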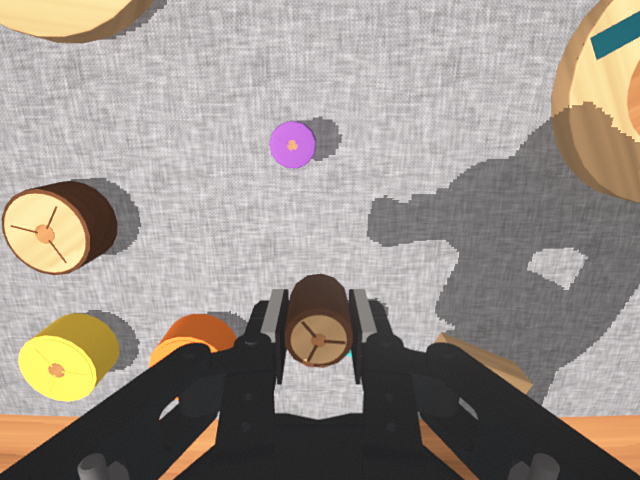

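The small slice is held at (318,330). Next I carry it over the small blank.

>>> apply_moves(plan=[[0.02,0.007,-0.03,0,0],[0.02,0.016,-0.068,0,0],[0.02,0.025,-0.106,0,0],[0.02,0.034,-0.144,0,0],[0.02,0.043,-0.182,0,0],[0.02,0.052,-0.22,0,0],[0.02,0.061,-0.258,0,0],[0.02,0.07,-0.296,0,0],[0.02,0.079,-0.334,0,0],[0.02,0.088,-0.372,0,0],[0.02,0.097,-0.41,0,0],[0.02,0.104,-0.44,0,0]])

```text
t: 5.07
tool_pos: [0.5493, 0.2857, 0.2809]
tool_rot: [3.141, 0.002, -0.004]
contact_force: [0.8, -0.2, -0.0]
opening: 0.027
grip_force: 29.7
```

>>> apply_moves(plan=[[0.02,0.007,-0.028,0,0],[0.02,0.013,-0.053,0,0],[0.02,0.013,-0.053,0,0],[0.02,0.013,-0.053,0,0],[0.02,0.013,-0.053,0,0],[0.02,0.013,-0.053,0,0],[0.02,0.013,-0.053,0,0]])

```text
t: 5.65
tool_pos: [0.5624, 0.335, 0.2823]
tool_rot: [3.141, -0.002, -0.001]
contact_force: [0.4, -0.5, 0.5]
opening: 0.027
grip_force: 29.8
```

```bash
cat >> h.py <<'E'
def pocket(near,dark_r,p):
    """pocket seen by wrist: floor points (z 10-17 mm) and board-rim points"""
    w=cloud(p);d=np.hypot(w[...,0]-near[0],w[...,1]-near[1])
    for lo_,hi_,nm in((.009,.0165,'floor'),(.0175,.025,'board')):
        q=w[(d<(dark_r if nm=='floor' else .09))&(w[...,2]>lo_)&(w[...,2]<hi_)]
        if len(q)<10: print(nm,'few');continue
        lo,hi=np.percentile(q[:,:2],[.5,99.5],axis=0);print(nm,len(q),'c',((lo+hi)/2).round(4),'size',(hi-lo).round(4),'z',np.median(q[:,2]).round(4))
E
python3 - <<'E'
from h import *
p=snap('wrist');cv2.imwrite('pics/w3.png',p['img'])
pocket((.561,.337),.03,p)
go(.5615,.337,.198,np.pi/2)
E
```

```text
floor 2635 c [0.56   0.3372] size [0.0398 0.0407] z 0.0121
board 24724 c [0.574  0.3376] size [0.1192 0.1426] z 0.0188
move [-0.001  -0.0019  0.0845] roll -0.001 q6 2.0 tcp [0.5625 0.3351 0.2825] t 5.7
```

View pics/w3.png

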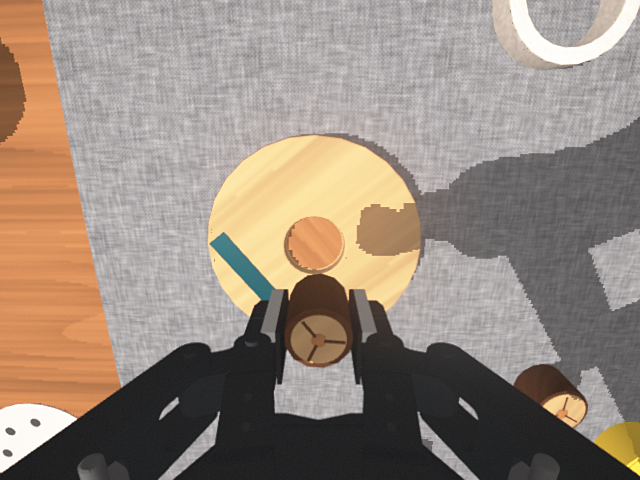

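The small pocket is clear at (314,243) and measures 41 mm across, with its floor at 12–13 mm. Lowering the slice now.

>>> apply_moves(plan=[[0.02,-0.002,-0.002,0.025,0],[0.02,-0.002,-0.002,0.05,0],[0.02,-0.002,-0.002,0.068,0],[0.02,-0.002,-0.002,0.078,0],[0.02,-0.002,-0.002,0.083,0],[0.02,-0.002,-0.002,0.085,0],[0.02,-0.002,-0.002,0.085,0],[0.02,-0.002,-0.002,0.085,0],[0.02,-0.002,-0.002,0.085,0],[0.02,-0.002,-0.002,0.085,0]])

```text
t: 6.53
tool_pos: [0.561, 0.3383, 0.199]
tool_rot: [-3.141, 0.0, -0.003]
contact_force: [0.1, 0.6, 0.5]
opening: 0.0268
grip_force: 29.8
```

>>> apply_moves(plan=[[0.02,0,0,0.0005,0],[0.02,0,0,0.001,0],[0.02,0,0,0.0015,0],[0.02,0,0,0.0015,0],[0.02,0,0,0.0015,0],[0.02,0,0,0.0015,0]])

```text
t: 7.03
tool_pos: [0.5608, 0.3383, 0.1972]
tool_rot: [-3.141, 0.0, -0.001]
contact_force: [-2.3, -1.8, 5.6]
opening: 0.0273
grip_force: 30.2
```

>>> apply_moves(plan=[[0.03,0,0,0,0],[0.035,0,0,0,0],[0.05,0,0,0,0],[0.06,0,0,0,0],[0.06,0,0,0,0],[0.06,0,0,-0.02,0],[0.07,0,0,-0.05,0],[0.085,0,0,-0.085,0],[0.085,0,0,-0.1,0],[0.085,0,0,-0.1,0],[0.085,0,0,-0.1,0],[0.085,0,0,-0.1,0]])

```text
t: 8.03
tool_pos: [0.56, 0.3378, 0.2943]
tool_rot: [3.14, -0.0, -0.004]
contact_force: [-0.7, -0.9, -0.2]
opening: 0.0848
grip_force: 0.0
```

Run:
```python
from h import *
p=snap('wrist')
tops(.038,.055,(.5605,.337),.04,p)
go(.4255,.1405,.30,np.pi/2)
```

```text
1406 c [0.5602 0.3377] size [0.0261 0.0257] z 0.046
move [-0.1343  0.1973 -0.0056] roll -0.0 q6 2.0 tcp [0.5599 0.3377 0.2936] t 8.08
```

The small slice is seated, centred, with its top at 46 mm. On to the medium slice.

>>> apply_moves(plan=[[0.085,-0.02,0.03,0,0],[0.085,-0.04,0.06,0,0],[0.085,-0.062,0.091,0,0],[0.085,-0.084,0.123,0,0],[0.085,-0.106,0.155,0,0],[0.085,-0.122,0.18,0,0],[0.085,-0.134,0.197,0,0],[0.085,-0.134,0.197,0,0],[0.085,-0.134,0.197,0,0],[0.085,-0.134,0.197,0,0],[0.085,-0.134,0.197,0,0],[0.085,-0.134,0.197,0,0]])

```text
t: 9.08
tool_pos: [0.4269, 0.1417, 0.2959]
tool_rot: [-3.142, -0.001, 0.001]
contact_force: [-0.3, 0.2, 0.2]
opening: 0.0851
grip_force: 0.0
```

Run:
```python
from h import *
p=snap('wrist')
tops(.029,.042,(.4255,.1405),.035,p)
tops(.029,.042,(.4565,.0245),.045,p)
go(.4255,.1405,.182,np.pi/2)
```

```text
2908 c [0.425  0.1408] size [0.041  0.0404] z 0.0332
5997 c [0.457  0.0237] size [0.0555 0.0563] z 0.0331
move [-0.0013  0.0012  0.114 ] roll 0.001 q6 1.72 tcp [0.4269 0.1417 0.296 ] t 9.13
```

>>> apply_moves(plan=[[0.08,-0.0015,0.001,0.03,0],[0.08,-0.0015,0.001,0.06,0],[0.08,-0.0015,0.001,0.09,0],[0.08,-0.0015,0.001,0.106,0],[0.08,-0.0015,0.001,0.114,0],[0.08,-0.0015,0.001,0.114,0],[0.08,-0.0015,0.001,0.114,0],[0.035,-0.0015,0.001,0.114,0],[0.035,-0.0015,0.001,0.114,0],[0.035,-0.0015,0.001,0.114,0],[0.035,-0.0015,0.001,0.114,0],[0.035,-0.0015,0.001,0.114,0]])

```text
t: 10.13
tool_pos: [0.4259, 0.1403, 0.1839]
tool_rot: [-3.141, 0.0, -0.004]
contact_force: [-1.2, -0.2, 5.7]
opening: 0.0428
grip_force: 30.7
```

>>> apply_moves(plan=[[0.035,0,0,-0.02,0],[0.035,0,0,-0.05,0],[0.035,0,0,-0.08,0],[0.035,0,0,-0.1,0],[0.035,0,0,-0.1,0],[0.035,0,0,-0.1,0],[0.035,0,0,-0.1,0],[0.035,0,0,-0.1,0]])

```text
t: 10.8
tool_pos: [0.4243, 0.14, 0.2804]
tool_rot: [3.141, -0.0, -0.005]
contact_force: [-0.2, 0.0, -0.0]
opening: 0.0428
grip_force: 30.7
```

Run:
```python
from h import *
go(.6495,.001,.282,np.pi/2)
```

```text
move [ 0.2252  0.1389 -0.0023] roll -0.0 q6 1.72 tcp [0.4243 0.14   0.2804] t 10.8
```

>>> apply_moves(plan=[[0.035,0.022,0.014,0,0],[0.035,0.05,0.031,0,0],[0.035,0.082,0.051,0,0],[0.035,0.114,0.071,0,0],[0.035,0.146,0.091,0,0],[0.035,0.178,0.111,0,0],[0.035,0.206,0.128,0,0],[0.035,0.224,0.1395,0,0],[0.035,0.224,0.1395,0,0],[0.035,0.224,0.1395,0,0],[0.035,0.224,0.1395,0,0],[0.035,0.224,0.1395,0,0]])

```text
t: 11.8
tool_pos: [0.6479, 0.0014, 0.281]
tool_rot: [-3.141, -0.001, 0.004]
contact_force: [-0.4, 0.8, -0.4]
opening: 0.0431
grip_force: 30.7
```

Run:
```python
from h import *
p=snap('wrist');cv2.imwrite('pics/w4.png',p['img'])
pocket((.6495,.001),.036,p)
go(.6495,.001,.195,np.pi/2)
snap('wrist');snap('wrist');go(.6495,.001,.195,np.pi/2)
```

```text
floor 4358 c [ 6.532e-01 -2.000e-04] size [0.047  0.0566] z 0.0121
board 22392 c [6.646e-01 1.000e-04] size [0.1154 0.143 ] z 0.0188
move [0.0017 0.0004 0.0864] roll 0.001 q6 1.46 tcp [0.648  0.0014 0.2814] t 11.85
move [0.0013 0.0003 0.0871] roll 0.001 q6 1.46 tcp [0.6482 0.0013 0.2821] t 11.95
```

View pics/w4.png

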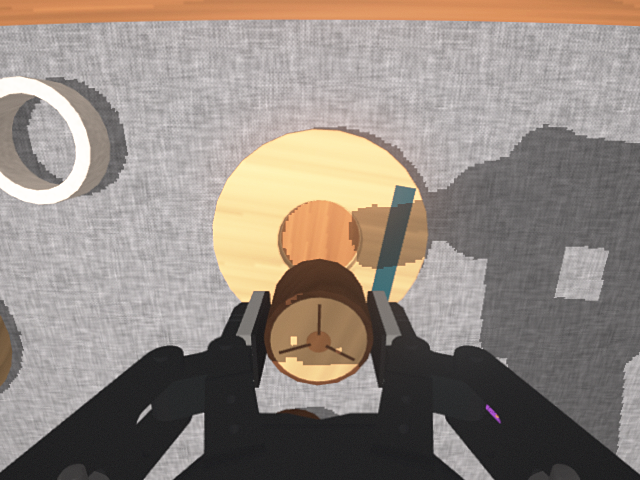

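The medium pocket is at (320,238) and the slice is held at (318,335). Target is (0.6485, 0.000). Lowering.

>>> apply_moves(plan=[[0.035,0,0.001,0.025,0],[0.035,0,0.001,0.05,0],[0.035,0,0.001,0.068,0],[0.035,0,0.001,0.078,0],[0.035,0,0.001,0.083,0],[0.035,0,0.001,0.085,0],[0.035,0,0.001,0.085,0],[0.035,0,0.001,0.085,0],[0.035,0,0.001,0.085,0],[0.035,0,0.001,0.085,0]])

```text
t: 12.78
tool_pos: [0.6495, -0.0005, 0.1984]
tool_rot: [3.141, -0.0, 0.003]
contact_force: [0.6, 0.1, -0.5]
opening: 0.0433
grip_force: 30.8
```

>>> apply_moves(plan=[[0.035,0,0,0.0005,0],[0.035,0,0,0.001,0],[0.035,0,0,0.0015,0],[0.035,0,0,0.0015,0],[0.035,0,0,0.0015,0],[0.035,0,0,0.0015,0]])

```text
t: 13.28
tool_pos: [0.6493, -0.0004, 0.1969]
tool_rot: [3.141, -0.0, 0.001]
contact_force: [-3.2, 0.4, 5.0]
opening: 0.0431
grip_force: 31.2
```

>>> apply_moves(plan=[[0.047,0,0,0,0],[0.052,0,0,0,0],[0.065,0,0,0,0],[0.075,0,0,0,0],[0.075,0,0,0,0],[0.075,0,0,-0.02,0],[0.08,0,0,-0.05,0],[0.085,0,0,-0.085,0],[0.085,0,0,-0.1,0],[0.085,0,0,-0.1,0],[0.085,0,0,-0.1,0],[0.085,0,0,-0.1,0]])

```text
t: 14.28
tool_pos: [0.6484, -0.0003, 0.2938]
tool_rot: [-3.141, 0.0, 0.004]
contact_force: [-0.3, 0.7, -0.2]
opening: 0.0851
grip_force: 0.0
```

Run:
```python
from h import *
p=snap('wrist')
tops(.038,.055,(.6485,.0),.04,p)
go(.4568,.024,.295,np.pi/2)
```

```text
3375 c [ 0.6484 -0.0011] size [0.0413 0.0404] z 0.0462
move [-0.1914 -0.0243 -0.0011] roll -0.0 q6 1.46 tcp [ 6.482e-01 -3.000e-04  2.931e-01] t 14.33
```

The medium slice is seated. On to the large slice.

>>> apply_moves(plan=[[0.085,-0.025,-0.003,0,0],[0.085,-0.055,-0.007,0,0],[0.085,-0.09,-0.011,0,0],[0.085,-0.125,-0.016,0,0],[0.085,-0.155,-0.02,0,0],[0.085,-0.178,-0.023,0,0],[0.085,-0.1915,-0.0245,0,0],[0.085,-0.1915,-0.0245,0,0],[0.085,-0.1915,-0.0245,0,0],[0.085,-0.1915,-0.0245,0,0],[0.085,-0.1915,-0.0245,0,0],[0.085,-0.1915,-0.0245,0,0]])

```text
t: 15.33
tool_pos: [0.4582, 0.024, 0.2956]
tool_rot: [-3.142, 0.001, 0.001]
contact_force: [-0.5, 0.6, 0.7]
opening: 0.085
grip_force: 0.0
```

Run:
```python
from h import *
p=snap('wrist')
tops(.029,.042,(.4568,.024),.045,p);snap('wrist')
go(.4568,.0235,.180,np.pi/2)
```

```text
5444 c [0.4573 0.0227] size [0.056  0.0553] z 0.0333
move [-0.0012  0.0005  0.1157] roll -0.0 q6 1.46 tcp [0.4581 0.024  0.2957] t 15.43
```

>>> apply_moves(plan=[[0.085,-0.001,0.001,0.03,0],[0.085,-0.001,0.001,0.06,0],[0.085,-0.001,0.001,0.09,0],[0.085,-0.001,0.001,0.106,0],[0.085,-0.001,0.001,0.115,0],[0.085,-0.001,0.001,0.115,0],[0.085,-0.001,0.001,0.115,0],[0.052,-0.001,0.001,0.115,0],[0.052,-0.001,0.001,0.115,0],[0.052,-0.001,0.001,0.115,0],[0.052,-0.001,0.001,0.115,0],[0.052,-0.001,0.001,0.115,0]])

```text
t: 16.43
tool_pos: [0.4576, 0.0231, 0.1827]
tool_rot: [3.141, -0.0, 0.005]
contact_force: [-0.9, 0.4, 5.9]
opening: 0.0594
grip_force: 32.6
```

>>> apply_moves(plan=[[0.052,0,0,-0.02,0],[0.052,0,0,-0.05,0],[0.052,0,0,-0.08,0],[0.052,0,0,-0.1,0],[0.052,0,0,-0.1,0],[0.052,0,0,-0.1,0],[0.052,0,0,-0.1,0],[0.052,0,0,-0.1,0]])

```text
t: 17.1
tool_pos: [0.4557, 0.0232, 0.2788]
tool_rot: [-3.141, 0.0, 0.005]
contact_force: [0.1, -0.7, -1.3]
opening: 0.0591
grip_force: 32.8
```

Run:
```python
from h import *
go(.5485,-.3845,.2805,np.pi/2)
```

```text
move [ 0.0929  0.4077 -0.0022] roll -0.0 q6 1.46 tcp [0.4557 0.0232 0.2788] t 17.1
```

>>> apply_moves(plan=[[0.052,0.005,0.022,0,0],[0.052,0.013,0.056,0,0],[0.052,0.021,0.092,0,0],[0.052,0.029,0.129,0,0],[0.052,0.037,0.166,0,0],[0.052,0.046,0.203,0,0],[0.052,0.055,0.24,0,0],[0.052,0.063,0.277,0,0],[0.052,0.071,0.314,0,0],[0.052,0.079,0.351,0,0],[0.052,0.086,0.382,0,0],[0.052,0.091,0.4,0,0]])

```text
t: 18.1
tool_pos: [0.5469, -0.3799, 0.2782]
tool_rot: [-3.14, 0.004, 0.004]
contact_force: [-0.8, -0.4, -1.6]
opening: 0.0587
grip_force: 32.9
```

>>> apply_moves(plan=[[0.052,0.0015,0.0075,0,0],[0.052,0.0015,0.0075,0,0],[0.052,0.0015,0.0075,0,0],[0.052,0.0015,0.0075,0,0],[0.052,0.0015,0.0075,0,0],[0.052,0.0015,0.0075,0,0],[0.052,0.0015,0.0075,0,0]])

```text
t: 18.68
tool_pos: [0.549, -0.3835, 0.2809]
tool_rot: [3.142, 0.001, 0.0]
contact_force: [0.1, 0.4, -0.8]
opening: 0.0591
grip_force: 32.9
```

Run:
```python
from h import *
p=snap('wrist');cv2.imwrite('pics/w5.png',p['img'])
pocket((.5485,-.3845),.045,p);snap('wrist')
go(.5485,-.3845,.1935,np.pi/2)
```

```text
floor 4893 c [ 0.5596 -0.3868] size [0.0479 0.0728] z 0.0121
board 18465 c [ 0.5671 -0.3864] size [0.1091 0.1433] z 0.0188
move [-0.0005  0.0006  0.0874] roll 0.0 q6 0.85 tcp [ 0.549  -0.3839  0.2809] t 18.78
```

View pics/w5.png

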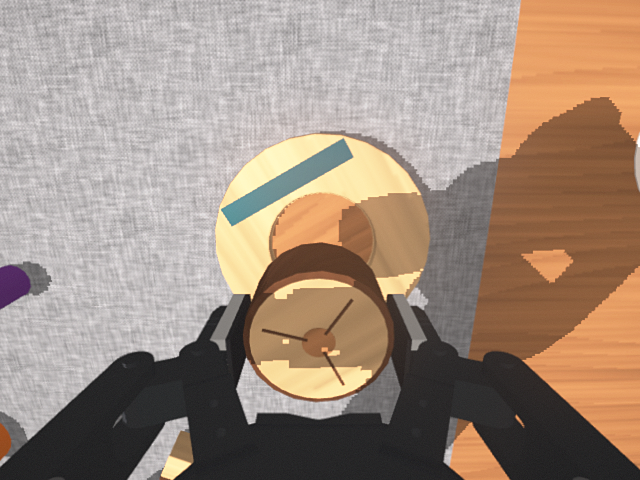

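The large pocket is at (322,240) and the slice is held level at (318,340). From the visible far edge the pocket centre is (0.5475, -0.386). Lowering.

>>> apply_moves(plan=[[0.052,-0.0015,0.002,0.025,0],[0.052,-0.0015,0.002,0.05,0],[0.052,-0.0015,0.002,0.068,0],[0.052,-0.0015,0.002,0.077,0],[0.052,-0.0015,0.002,0.082,0],[0.052,-0.0015,0.002,0.0845,0],[0.052,-0.0015,0.002,0.0845,0],[0.052,-0.0015,0.002,0.0845,0],[0.052,-0.0015,0.002,0.0845,0],[0.052,-0.0015,0.002,0.0845,0]])

```text
t: 19.62
tool_pos: [0.5478, -0.3867, 0.1976]
tool_rot: [3.14, -0.0, 0.003]
contact_force: [0.3, 0.0, -0.7]
opening: 0.0588
grip_force: 33.0
```

>>> apply_moves(plan=[[0.052,0,0,0.0005,0],[0.052,0,0,0.001,0],[0.052,0,0,0.0015,0],[0.052,0,0,0.0015,0],[0.052,0,0,0.0015,0],[0.052,0,0,0.0015,0]])

```text
t: 20.12
tool_pos: [0.5476, -0.3866, 0.1958]
tool_rot: [3.141, -0.0, 0.001]
contact_force: [-1.5, 1.7, 5.2]
opening: 0.0589
grip_force: 33.4
```

Contact (about 5 N). Releasing.

>>> apply_moves(plan=[[0.063,0,0,0,0],[0.068,0,0,0,0],[0.078,0,0,0,0],[0.085,0,0,0,0],[0.085,0,0,0,0],[0.085,0,0,-0.015,0],[0.085,0,0,-0.04,0],[0.085,0,0,-0.075,0],[0.085,0,0,-0.1,0],[0.085,0,0,-0.12,0],[0.085,0,0,-0.12,0],[0.085,0,0,-0.12,0]])

```text
t: 21.12
tool_pos: [0.5478, -0.3867, 0.3177]
tool_rot: [3.138, -0.0, 0.006]
contact_force: [0.2, -0.4, 0.3]
opening: 0.0847
grip_force: 0.0
```

Run:
```python
from h import *
tops(.038,.055,(.5475,-.386),.045)
p=snap('scene');cv2.imwrite('pics/end.png',p['img'][110:410,170:510].repeat(2,0).repeat(2,1)[:600,:680])
tops(.040,.056,(.561,.338),.04,p);tops(.040,.056,(.6495,.0015),.04,p);tops(.040,.056,(.5485,-.384),.045,p)
tops(.025,.04,(.343,.271),.05,p);tops(.025,.04,(.338,-.277),.06,p);tops(.02,.035,(.719,.19),.06,p)
```

```text
5179 c [ 0.5471 -0.3873] size [0.0564 0.0554] z 0.0463
149 c [0.5611 0.3408] size [0.0262 0.0264] z 0.0484
271 c [0.649 0.003] size [0.0419 0.0417] z 0.0484
279 c [ 0.5496 -0.3825] size [0.0575 0.06  ] z 0.0474
365 c [0.3425 0.2711] size [0.0493 0.0496] z 0.0309
180 c [ 0.3354 -0.2795] size [0.0497 0.0734] z 0.0279
491 c [0.718  0.1893] size [0.0769 0.0771] z 0.0243
```

View pics/end.png

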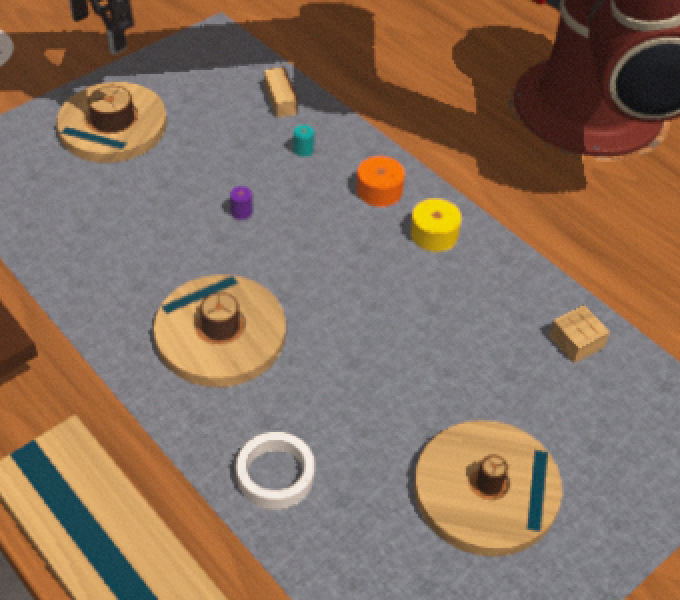

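All three slices sit flat in their own pockets, at crop pixels (492,475), (220,315) and (110,105). The offcuts, tape roll and look-alikes have not moved, and the gripper is clear.

```bash
python3 -c "from h import *; print(ctrl.finish_job())"
```

```text
the job is handed in; nothing more can be done
None
```

The small, medium and large slices are each set flat on the floor of their matching pocket, nothing else was moved, and the job was handed in at about 21 s on the robot clock.

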